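# Catch the falling lid of the punch case and let it down shut

### The arm

A 6-joint arm with a two-finger parallel gripper is mounted at the origin on the work surface. World frame = base frame: x ahead of the robot, y to its left, z up, the work surface at z = 0. Lengths are in mm, angles in rad, forces in N, time in s.
With the tool pointing down it reaches from about 300 to 775 mm from the base axis. Payload 14.6 kg.
Tool frame: the origin (TCP) lies at the very end of the fingers, on their centre line; the grasp point (between the pads) lies 19 mm behind it; z points along the fingers, y is the line along which they close (so a half turn about z gives the same grasp; the last joint's range is limited). The gripper opens to 94 mm and grips with 3 to 60 N. Pads are 16 mm wide; open, the fingers measure 119 mm over their backs; the gripper's body (75 mm by 177 mm) begins 78 mm behind the grasp point.
Start: joints at [1.169, 0.3, 1.521, -0, 1.321, -0.067], TCP at [180.716, 519.452, 205.446] pointing down, gripper open.
Joint ranges: [-3.03, 3.03], [-0.79, 2.21], [0.23, 2.52], [-1.04, 4.18], [0, 3.07], [-2.55, 2.55]. Speed limits (rad/s): [2.22, 2.22, 2.57, 3.14, 3.14, 3.14].

### API

Orientations are given as [roll, pitch, yaw] about the fixed x, y, z axes, in that order (R = Rz(yaw) Ry(pitch) Rx(roll)).
In Python, from cell import manip gives the robot as it stands.
- The arm moves only by the tool servo_tool, never from a script. Its argument "motion" is a list that holds one entry, the list of rows, each a list of 7 numbers: the shift along the world's x, y, z as a fraction of full scale, then the turn, a rotation vector about the world's x, y, z as a fraction of full scale, then the closure, from 0 (fully open) to 1 (shut). In form: [[[x, y, z, rx, ry, rz, gripper], ...]]. A call has 1 to 10 rows; each row is the pose to reach, as a shift and turn from the pose commanded when the call began, turning the shorter way round; what a row does not reach only later rows make up. Full scale, the value 1, is 0.5 m for a shift and pi rad for a turn. A row lasts 1/10 s, in which the tool goes at most 50 mm and 8.59 degrees, less where a joint would pass 70% of its speed; a pose out of reach is approached as far as the arm can. A call with a number of a shift or a turn outside -1 to 1 is refused whole. A call with a gripper value outside its range is refused whole. The fingers move at their own pace and stop on an object; "newtons" is the grip in N (left out, the last holds). Time passes only in rows, so rows that repeat a pose let the fingers close. It gives the time, the measured TCP pose, the force, the opening and the grip force at its end, in the units of the state.
- manip.read_state(): the state, without advancing time (a new reading comes with each control period).
- manip.camera(name): name is "scene" or "top" or "wrist"; returns a dict with "frame" (400x640x3 uint8, red, green, blue), "range_z" (400x640 float32, mm along the optical axis (not along the pixel's ray), 0 where there is no reading), "vfov" (degrees; the focal length in pixels is half the picture's height over the tangent of half this angle, whatever the lens; pixels are square), "cx", "cy" (the principal point, pixels), "cam_to_world" (4x4, takes a point from camera to world coordinates). Camera axes: x right, y down, z forward; pixel columns grow to the right and rows downward; lengths in mm; the calibration is good to about 2 mm. The wrist camera is an equidistant fisheye: a pixel r from the principal point sees the ray r / f radians off the axis. A picture is of the moment at which its call begins.
- manip.sign_off(): hands the job in; it is judged then, once.
The state is a dict: "clock": time; "joints": joint angles; "qd": joint speeds; "effort": joint torques, N m; "eef_pos": TCP position; "eef_rot": TCP orientation; "wrist_force": force on the tool from outside, world axes, zero at the start; "moment": the same for the moment, N m; "finger_gap": finger opening in mm; "finger_force": force on a finger pad.
Only numpy, scipy, OpenCV 4.12 (cv2) and the standard library are available. Lean on these libraries where they do the work, as an engineer would, in place of code of your own. Each camera call takes 0.05 s, during which the arm holds its last target. There are 200 camera calls.

### The job

Close the open punch case without a bang: with the fingers, push its raised lid forward from behind until it falls by itself, catch it from underneath on the back of a finger before it can slam, and lower it slowly until it is fully shut, letting it neither drop nor slam. Only touch the lid, gently - do not grip it - and leave the screwdriver, the steel coil and the jar where they are.

Things in the scene. Friction and masses are not known exactly. Their poses are not given: they have to be found in the camera images.
- case: Grey sheet-steel case with a yellow compartment insert full of drills and punches, fixed to the bench. 125 mm deep (x), 240 mm wide (y), 110 mm high, walls 4 mm, insert divided up to about 95 mm height. Origin: centre of its underside. Its x axis points from its open front (robot side) to the hinge at its back.
- lid (a joint): Hinge of the blue lid, rad: 0 shut, pi/2 upright, stop at 1.75 (leaning back, away from the robot). Friction (0.03 N m) holds it where left between about 1.41 and 1.65; below 1.37 it surely falls shut by itself against a damper (0.26 N m s/rad): slowly at first, some 3 to 4 s from 1.3 to shut, about 0.7 rad/s at the end.
- lid_hinge (a point): Middle of the hinge line, on the case's back rim, 62.5 mm from the case centre along its x, 110.5 mm above the bench, in the plane of the lid's inner face. Its x axis lies in the lid and points from free edge to hinge, y along the hinge line, z out of the lid's outer face.
- lid_lip (a point): Middle of the lid's free edge on its inner face (underside when shut), 150 mm from the hinge line. The lid is a plate 6 mm thick, 240 mm wide, about 0.3 kg; shut, it overhangs the case front by a 25 mm lip, so a finger can stay under the lip until it is shut. An 18 mm orange band marks this edge on both faces.
- screwdriver: Bystander: red-handled screwdriver, 160 mm long, lying loose beside the case along its own x, handle to -x. Origin: underside, near its middle.
- coil: Bystander: upright steel ring of band, 60 mm outside diameter, 45 mm high, loose. Origin: centre of its underside.
- jar: Bystander: white jar with black cap, 50 mm diameter, 70 mm high, loose. Origin: centre of its underside.

How it is judged:
By the outcome, as a careful person would: the job done as asked, in the order asked, and still so for the second after the job is handed in, with the robot touching nothing.
It also fails if it takes over 51 s, if anything falls off the work surface, if the arm or the gripper's body presses on something with over 40 N, if the wrist force passes 120 N, or if a joint passes its speed limit or range.

## Working session

There is one attempt and no reset: what is moved stays moved. The work goes in short steps, Python scripts to look and compute and a tool call to move; the robot and the scene stay as the last step left them, time stands still between calls to the robot, and variables do not carry over. Pictures are saved under pics/ and viewed, at most 10 in all, crops included, and the job is handed in when it is done.

Besides the shell and the picture viewer there is one more tool, called after ">>>" by a JSON object that holds its "api" and its "payload". servo_tool: Moves the arm, as the interface text tells. Its arguments: {"type":"object","properties":{"motion":{"type":"array"},"newtons":{"type":"number"}},"required":["motion"]}

```bash
mkdir -p pics; ls
cat > h.py <<'E'
import numpy as np, cv2
from cell import manip
def grab(n):
    c=manip.camera(n); cv2.imwrite(f'pics/{n}_{int(manip.read_state()["clock"]*100)}.png',c['frame'][:,:,::-1]); return c
def cloud(c):
    h,w=c['range_z'].shape; f=h/2/np.tan(np.radians(c['vfov'])/2)
    v,u=np.mgrid[:h,:w]; z=c['range_z']
    p=np.stack([(u-c['cx'])/f*z,(v-c['cy'])/f*z,z,np.ones_like(z)],-1)@np.array(c['cam_to_world']).T
    p=p[...,:3]; p[z==0]=np.nan; return p
E
python3 - <<'E'
from h import *
print(manip.read_state())
for n in('scene','top'):
    c=grab(n); np.save(n,cloud(c)); print(c['vfov'],np.round(c['cam_to_world'],2).tolist())
E
ls pics
```

```text
pics
{'clock': 0.0, 'joints': array([ 1.16939859e+00,  3.00483985e-01,  1.52156770e+00, -2.47647899e-05,
        1.32068149e+00, -6.66205318e-02]), 'qd': array([-0.00135507,  0.00093574,  0.00160908,  0.00037841,  0.00068187,
       -0.0001074 ]), 'effort': array([ 2.70893288e-04, -5.31813419e+01, -3.52739561e+01,  7.08399201e-02,
        2.43681780e-02, -1.29455289e-04]), 'eef_pos': array([180.62775459, 519.22555089, 204.88492023]), 'eef_rot': array([-3.14045307e+00, -5.19917396e-05,  2.80682156e+00]), 'wrist_force': array([ 0.31046639, -0.77290519, -0.17888679]), 'moment': array([ 0.01682951, -0.02739918, -0.00064401]), 'finger_force': 0.0, 'finger_gap': 94.03427318705066}
50.519836345697115 [[-0.59, 0.59, -0.55, 1115.37], [0.81, 0.42, -0.42, 392.9], [-0.01, -0.69, -0.73, 733.06], [0.0, 0.0, 0.0, 1.0]]
55.8301560361113 [[0.01, -1.0, 0.07, 569.54], [-1.0, -0.01, 0.01, 27.9], [-0.01, -0.07, -1.0, 1009.87], [0.0, 0.0, 0.0, 1.0]]
scene_5.png
top_10.png
```

View pics/scene_5.png

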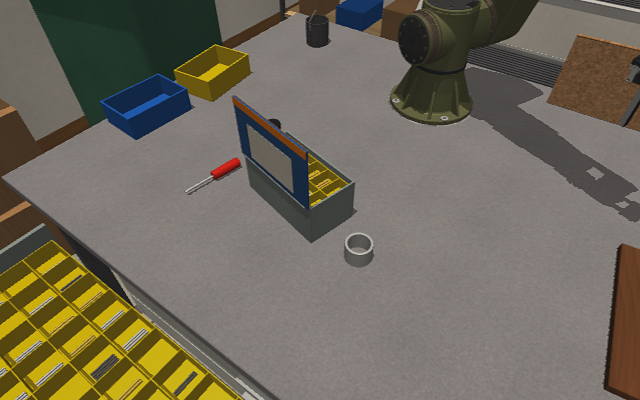

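View pics/top_10.png

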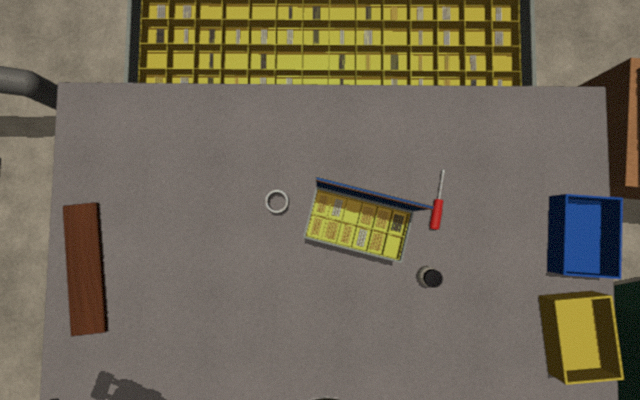

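The scene picture shows the lid raised (px 235-308, 97-207), the coil at (358,250) and the screwdriver at (215,175). In the top view the case spans (305-412, 178-262), with the jar at (431,277) just in front of its right end. Next I'll measure these.

Run:
```python
from h import *
S=np.load('scene.npy');T=np.load('top.npy')
im=cv2.cvtColor(cv2.imread('pics/scene_5.png'),cv2.COLOR_BGR2HSV)
sub=np.zeros(im.shape[:2],bool); sub[90:212,230:312]=1
H,s,V=cv2.split(im)
lid=sub&(((H>100)&(H<125)&(s>90))|((H>5)&(H<18)&(s>120)))&(S[...,2]>112)
P=S[lid];P=P[~np.isnan(P).any(1)]
for _ in range(4):
    m=np.median(P,0) if _==0 else P.mean(0)
    n=np.linalg.svd(P-m,full_matrices=False)[2][2]; d=(P-m)@n; P=P[abs(d)<max(3,2*d.std())] 
if n[0]<0:n=-n
print('plane n',n,'c',m,len(P),d.std(),'tilt',np.arcsin(n[2]),'yaw',np.arctan2(n[1],n[0]))
yaw=np.arctan2(n[1],n[0]); ex=np.array([np.cos(yaw),np.sin(yaw),0]);ey=np.array([-np.sin(yaw),np.cos(yaw),0])
print('along x',np.percentile(P@ex,[1,50,99]),'y',np.percentile(P@ey,[0,1,99,100]),'z',np.percentile(P[:,2],[1,99,100]))
# top: case rim
sub=np.zeros(im.shape[:2],bool); sub[170:275,295:440]=1
Q=T[sub];R=Q[(Q[:,2]>104)&(Q[:,2]<116)]
print('rim rect',cv2.minAreaRect(R[:,:2].astype(np.float32)),len(R))
L=Q[(Q[:,2]>125)];print('lid top pts',cv2.minAreaRect(L[:,:2].astype(np.float32)),L[:,2].max())
for nm,(r0,r1,c0,c1) in dict(coil=(185,218,260,295),jar=(262,292,414,448),drv=(165,232,428,448)).items():
    q=T[r0:r1,c0:c1].reshape(-1,3);q=q[(q[:,2]>8)];q=q[q[:,2]<90];print(nm,q.min(0),q.max(0),len(q))
```

```text
plane n [ 9.71420516e-01 -2.37364395e-01  5.70703345e-04] c [642.33986993 -64.37208153 206.63803757] 2176 0.7922195057008463 tilt 0.0005707033759188546 yaw -0.2396518430907079
along x [636.57059661 639.32605726 640.8288454 ] y [-47.09239876 -42.7001675  190.46443388 191.79725181] z [116.03865604 260.75804905 262.20031157]
rim rect ((570.476318359375, -68.47479248046875), (240.28671264648438, 125.39064025878906), 76.22648620605469) 593
lid top pts ((633.6087036132812, -83.69119262695312), (239.00558471679688, 7.6051483154296875), 76.3785400390625) 264.8663608554642
coil [599.64081413 105.05297596   8.87030558] [656.30887756 162.83977     50.90262096] 213
jar [ 416.33237739 -277.98719122    8.54826378] [ 465.62101424 -231.61728847   75.08428597] 422
drv [ 560.54823054 -304.93201111   10.43618965] [ 716.66914697 -265.18953008   30.34508988] 372
```

Lid measures 1.57 rad at yaw −0.24. In the case frame (along e_x, height), the hinge is at (633, 110.5), the lip will shut at e_x≈483, and I'll work at e_y≈70. I'll first go to the catching pose with the tool pitched 45°, in the free space above the open case, to check the arm can reach it.

>>> {"api": "servo_tool", "payload": {"motion": [[[0.1, -0.2, 0.15, 0, 0, -0.12, 1], [0.2, -0.4, 0.3, 0, 0, -0.24, 1], [0.4, -0.8, 0.3, 0, 0, -0.47, 1], [0.4, -0.8, 0.3, 0, 0, -0.47, 1], [0.4, -0.8, 0.3, 0, 0, -0.47, 1], [0.4, -0.8, 0.3, 0, 0, -0.47, 1], [0.4, -0.8, 0.3, 0, 0, -0.47, 1], [0.4, -0.8, 0.3, 0, 0, -0.47, 1], [0.4, -0.8, 0.3, 0, 0, -0.47, 1], [0.4, -0.8, 0.3, 0, 0, -0.47, 1]]], "newtons": 10}}

```text
clock: 1.1
eef_pos: [381.6, 116.7, 356.3]
eef_rot: [3.141, -0.0, 1.322]
wrist_force: [0.9, 0.6, -0.2]
finger_gap: 17.5
finger_force: 0.0
```

>>> {"api": "servo_tool", "payload": {"motion": [[[0.126, -0.312, -0.23, -0.0593, -0.2428, 0, 1], [0.126, -0.312, -0.23, -0.0593, -0.2428, 0, 1], [0.126, -0.312, -0.23, -0.0593, -0.2428, 0, 1], [0.126, -0.312, -0.23, -0.0593, -0.2428, 0, 1], [0.126, -0.312, -0.23, -0.0593, -0.2428, 0, 1], [0.126, -0.312, -0.23, -0.0593, -0.2428, 0, 1], [0.126, -0.312, -0.23, -0.0593, -0.2428, 0, 1]]]}}

```text
clock: 1.8
eef_pos: [442.5, -36.7, 239.1]
eef_rot: [2.357, -0.0, 1.33]
wrist_force: [-0.0, -0.6, 0.1]
finger_gap: 0.3
finger_force: 0.0
```

```bash
python3 -c "
from h import *
s=manip.read_state();print(s['eef_pos'],s['eef_rot'],s['joints'])"
```

```text
[442.45895905 -36.67979964 239.05168324] [ 2.35747135e+00 -4.22108830e-04  1.32991704e+00] [-0.10851841 -0.37395535  2.27894322 -0.20845256  0.46556965  0.28108954]
```

>>> {"api": "servo_tool", "payload": {"motion": [[[0.068, -0.0166, -0.1, 0, 0, 0, 1], [0.068, -0.0166, -0.2, 0, 0, 0, 1], [0.068, -0.0166, -0.25, 0, 0, 0, 1], [0.068, -0.0166, -0.294, 0, 0, 0, 1], [0.068, -0.0166, -0.294, 0, 0, 0, 1], [0.068, -0.0166, -0.294, 0, 0, 0, 1], [0.068, -0.0166, -0.294, 0, 0, 0, 1]]]}}

```text
clock: 2.5
eef_pos: [477.6, -50.4, 108.4]
eef_rot: [2.375, -0.003, 1.339]
wrist_force: [-0.4, -0.0, -0.1]
finger_gap: 0.2
finger_force: 0.0
```

```bash
python3 -c "
from h import *
s=manip.read_state();print(s['eef_pos'],s['eef_rot'],s['joints'])
grab('scene');grab('wrist')"; ls pics
```

```text
[477.56930299 -50.43591529 108.39604876] [ 2.37484194 -0.00322839  1.33911921] [-0.1514032   0.00266722  2.34229748 -1.03992274  0.06186554  1.09918925]
scene_254.png
scene_5.png
top_10.png
wrist_260.png
```

45° runs the wrist close to its singularity at the bottom. I'll use about 55–57° and move to e_y≈20, where the arm's azimuth lines up with the case.

>>> {"api": "servo_tool", "payload": {"motion": [[[-0.06, -0.03, 0.1, 0.013, 0.054, 0, 1], [-0.09, -0.07, 0.144, 0.013, 0.054, 0, 1], [-0.09, -0.07, 0.144, 0.013, 0.054, 0, 1], [-0.09, -0.07, 0.144, 0.013, 0.054, 0, 1], [-0.09, -0.07, 0.144, 0.013, 0.054, 0, 1]]]}}

```text
clock: 3.1
eef_pos: [435.2, -93.0, 170.1]
eef_rot: [2.536, 0.026, 1.302]
wrist_force: [0.4, -0.4, -0.3]
finger_gap: 0.7
finger_force: 0.0
```

```bash
cat > st.py <<'E'
from h import *
s=manip.read_state();p=s['eef_pos'];c,d=.9714,.2374
print('ex %.1f ey %.1f z %.1f'%(c*p[0]-d*p[1],d*p[0]+c*p[1],p[2]),np.round(p,1),np.round(s['eef_rot'],3),np.round(s['joints'],2),s['clock'],np.round(s['wrist_force'],1))
E
python3 st.py
```

```text
ex 444.9 ey 12.9 z 170.1 [435.2 -93.  170.1] [2.536 0.026 1.302] [-0.29 -0.21  2.26 -0.02  0.48 -0.01] 3.1 [ 0.4 -0.4 -0.3]
```

View pics/scene_254.png

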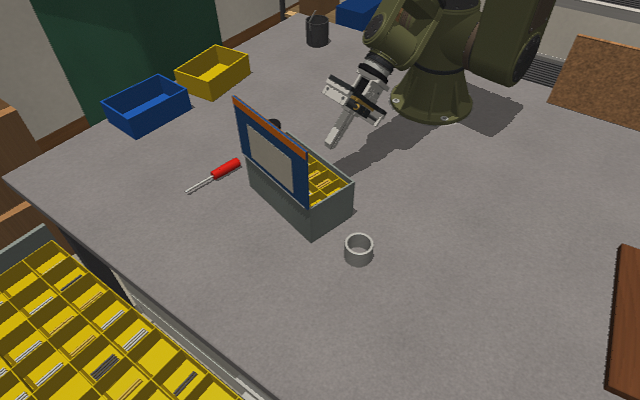

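The gripper is over the bench in front of the case (tip near px (330,143)), and the lid is still upright. Now the low pose at this pitch.

>>> {"api": "servo_tool", "payload": {"motion": [[[0.058, -0.014, -0.08, 0, 0, 0, 1], [0.058, -0.014, -0.164, 0, 0, 0, 1], [0.058, -0.014, -0.164, 0, 0, 0, 1], [0.058, -0.014, -0.164, 0, 0, 0, 1]]]}}

```text
clock: 3.5
eef_pos: [464.2, -100.5, 87.2]
eef_rot: [2.537, 0.027, 1.299]
wrist_force: [0.6, -0.1, 0.7]
finger_gap: 0.6
finger_force: 0.0
```

```bash
python3 st.py
```

```text
ex 474.8 ey 12.6 z 87.2 [ 464.2 -100.5   87.2] [2.537 0.027 1.299] [-0.28  0.05  2.27 -0.08  0.22  0.06] 3.5 [ 0.6 -0.1  0.7]
```

>>> {"api": "servo_tool", "payload": {"motion": [[[-0.039, 0.009, 0.1, 0, 0, 0, 1], [-0.039, 0.009, 0.2, 0.0457, 0.187, 0, 1], [-0.039, 0.009, 0.3, 0.0457, 0.187, 0, 1], [-0.039, 0.009, 0.4, 0.0457, 0.187, 0, 1], [-0.039, 0.009, 0.446, 0.0457, 0.187, 0, 1], [0.05, -0.013, 0.446, 0.0457, 0.187, 0, 1], [0.14, -0.035, 0.446, 0.0457, 0.187, 0, 1], [0.23, -0.057, 0.446, 0.0457, 0.187, 0, 1], [0.32, -0.078, 0.446, 0.0457, 0.187, 0, 1], [0.388, -0.095, 0.446, 0.0457, 0.187, 0, 1]]]}}

```text
clock: 4.5
eef_pos: [659.2, -147.9, 313.5]
eef_rot: [3.138, 0.04, 1.32]
wrist_force: [0.1, -0.5, 0.5]
finger_gap: 0.7
finger_force: 0.0
```

```bash
python3 st.py
```

```text
ex 675.5 ey 12.9 z 313.5 [ 659.2 -147.9  313.5] [3.138 0.04  1.32 ] [-0.26  0.56  0.92 -0.04  1.66 -0.01] 4.5 [ 0.1 -0.5  0.5]
```

>>> {"api": "servo_tool", "payload": {"motion": [[[0, 0, -0.08, 0, 0, 0, 1], [0, 0, -0.15, 0, 0, 0, 1], [0, 0, -0.15, 0, 0, 0, 1]]]}}

```text
clock: 4.8
eef_pos: [656.7, -147.3, 232.6]
eef_rot: [-3.136, 0.04, 1.32]
wrist_force: [-0.3, -0.3, 0.0]
finger_gap: 0.3
finger_force: 0.0
```

```bash
python3 st.py; python3 -c "
from h import *
grab('scene')"; ls pics
```

```text
ex 672.9 ey 12.8 z 232.6 [ 656.7 -147.3  232.6] [-3.136  0.04   1.32 ] [-0.26  0.57  1.07 -0.04  1.5  -0.  ] 4.8 [-0.3 -0.3  0. ]
scene_254.png
scene_484.png
scene_5.png
top_10.png
wrist_260.png
```

View pics/scene_484.png

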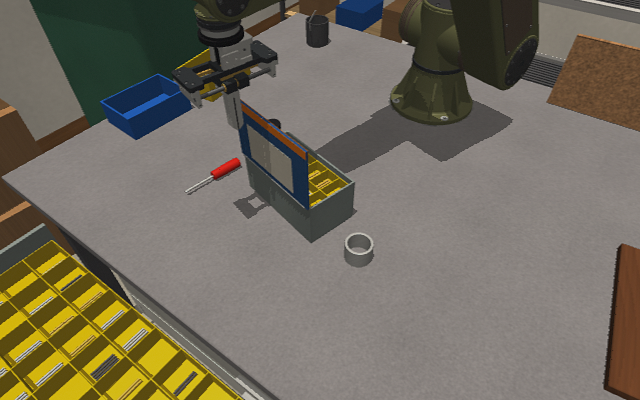

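The finger stands behind the lid at px (237,110). Next is a slow push to just inside the range where friction still holds the lid.

>>> {"api": "servo_tool", "payload": {"motion": [[[-0.0156, 0.0038, 0, 0, 0, 0, 1], [-0.031, 0.0076, 0, 0, 0, 0, 1], [-0.039, 0.0095, 0, 0, 0, 0, 1], [-0.0466, 0.0114, 0, 0, 0, 0, 1], [-0.0544, 0.0133, 0, 0, 0, 0, 1], [-0.062, 0.0152, 0, 0, 0, 0, 1], [-0.07, 0.0171, 0, 0, 0, 0, 1], [-0.0777, 0.019, 0, 0, 0, 0, 1], [-0.0777, 0.019, 0, 0, 0, 0, 1]]]}}

```text
clock: 5.75
eef_pos: [619.0, -138.5, 234.6]
eef_rot: [3.141, 0.041, 1.318]
wrist_force: [-0.1, 0.7, 0.7]
finger_gap: 0.4
finger_force: 0.0
```

```bash
python3 st.py
cat > ang.py <<'E'
from h import *
c=manip.camera('scene');S=cloud(c);im=cv2.cvtColor(c['frame'],cv2.COLOR_RGB2HSV);H,s,V=cv2.split(im)
X=.9714*S[...,0]-.2374*S[...,1];Y=.2374*S[...,0]+.9714*S[...,1];Z=S[...,2]
m=(X>470)&(X<665)&(Y>70)&(Y<185)&(Z>112)&(((H>100)&(H<125)&(s>90))|((H>5)&(H<18)&(s>120)))
r=np.arctan2(Z[m]-110.5,633-X[m]); d=np.hypot(Z[m]-110.5,633-X[m])
k=d>90; a=r[k]-np.arcsin(6/d[k]); b=r[k]+0
print('theta(outer face) %.3f'%np.median(a),k.sum(),'maxr %.0f'%d.max(),manip.read_state()['clock'])
E
python3 ang.py
```

```text
ex 634.2 ey 12.4 z 234.6 [ 619.  -138.5  234.6] [3.141 0.041 1.318] [-0.26  0.48  1.21 -0.04  1.45 -0.  ] 5.75 [-0.1  0.7  0.7]
theta(outer face) 1.437 893 maxr 151 5.8
```

The angle agrees with the plan. Now the last push past the tipping point, then up, over and in front.

>>> {"api": "servo_tool", "payload": {"motion": [[[-0.0088, 0.0021, 0, 0, 0, 0, 1], [-0.0175, 0.0043, 0, 0, 0, 0, 1], [-0.026, 0.0064, 0, 0, 0, 0, 1], [-0.035, 0.0085, 0, 0, 0, 0, 1], [-0.035, 0.0085, 0.09, 0, 0, 0, 1], [-0.0874, 0.0214, 0.12, -0.023, -0.094, 0, 1], [-0.175, 0.0427, 0.12, -0.0457, -0.187, 0, 1], [-0.262, 0.064, 0.12, -0.0457, -0.187, 0, 1], [-0.357, 0.087, 0.12, -0.0457, -0.187, 0, 1], [-0.357, 0.087, 0.1, -0.0457, -0.187, 0, 1]]]}}

```text
clock: 6.8
eef_pos: [439.5, -94.8, 285.9]
eef_rot: [2.528, 0.026, 1.297]
wrist_force: [0.9, -0.2, 0.6]
finger_gap: 0.8
finger_force: 0.0
```

```bash
python3 st.py;python3 ang.py
```

```text
ex 449.5 ey 12.3 z 285.9 [439.5 -94.8 285.9] [2.528 0.026 1.297] [-0.28 -0.34  2.08 -0.02  0.79 -0.01] 6.8 [ 0.9 -0.2  0.6]
theta(outer face) 1.243 1021 maxr 151 6.85
```

>>> {"api": "servo_tool", "payload": {"motion": [[[0.04, -0.01, -0.08, 0, 0, 0, 1], [0.1, -0.0245, -0.15, 0, 0, 0, 1], [0.155, -0.038, -0.172, 0, 0, 0, 1], [0.155, -0.038, -0.172, 0, 0, 0, 1]]]}}

```text
clock: 7.25
eef_pos: [519.3, -114.5, 196.0]
eef_rot: [2.54, 0.026, 1.297]
wrist_force: [0.0, 1.5, -0.4]
finger_gap: 0.4
finger_force: 0.0
```

```bash
python3 st.py;python3 ang.py
```

```text
ex 531.6 ey 12.1 z 196.0 [ 519.3 -114.5  196. ] [2.54  0.026 1.297] [-0.28 -0.02  2.03 -0.04  0.53  0.02] 7.25 [ 0.   1.5 -0.4]
theta(outer face) 1.178 1048 maxr 150 7.3
```

The lid is falling by itself, and the finger is waiting underneath it.

>>> {"api": "servo_tool", "payload": {"motion": [[[0, 0, 0, 0, 0, 0, 1], [0, 0, 0, 0, 0, 0, 1], [0, 0, 0, 0, 0, 0, 1], [0, 0, 0, 0, 0, 0, 1], [0, 0, 0, 0, 0, 0, 1], [0, 0, 0, 0, 0, 0, 1], [0, 0, 0, 0, 0, 0, 1], [0, 0, 0, 0, 0, 0, 1], [0, 0, 0, 0, 0, 0, 1], [0, 0, 0, 0, 0, 0, 1]]]}}

```text
clock: 8.3
eef_pos: [518.4, -114.1, 198.5]
eef_rot: [2.536, 0.026, 1.297]
wrist_force: [0.6, 0.3, -0.3]
finger_gap: 0.3
finger_force: 0.0
```

```bash
python3 st.py;python3 ang.py
```

```text
ex 530.7 ey 12.2 z 198.5 [ 518.4 -114.1  198.5] [2.536 0.026 1.297] [-0.28 -0.03  2.03 -0.04  0.53  0.02] 8.3 [ 0.6  0.3 -0.3]
theta(outer face) 0.907 1116 maxr 150 8.35
```

>>> {"api": "servo_tool", "payload": {"motion": [[[0, 0, 0, 0, 0, 0, 1], [0, 0, 0, 0, 0, 0, 1], [0, 0, 0, 0, 0, 0, 1], [0, 0, 0, 0, 0, 0, 1], [0, 0, 0, 0, 0, 0, 1], [0, 0, 0, 0, 0, 0, 1]]]}}

```text
clock: 8.95
eef_pos: [518.3, -114.1, 198.5]
eef_rot: [2.536, 0.026, 1.297]
wrist_force: [-0.2, 0.2, -0.6]
finger_gap: 0.3
finger_force: 0.6
```

```bash
python3 st.py;python3 ang.py; python3 -c "
from h import *
grab('scene')"; ls -t pics|head -1
```

```text
ex 530.6 ey 12.2 z 198.5 [ 518.3 -114.1  198.5] [2.536 0.026 1.297] [-0.28 -0.03  2.03 -0.04  0.53  0.02] 8.95 [-0.2  0.2 -0.6]
theta(outer face) 0.815 1117 maxr 150 9.0
scene_905.png
```

```bash
python3 ang.py
```

```text
theta(outer face) 0.816 1120 maxr 150 9.1
```

View pics/scene_905.png

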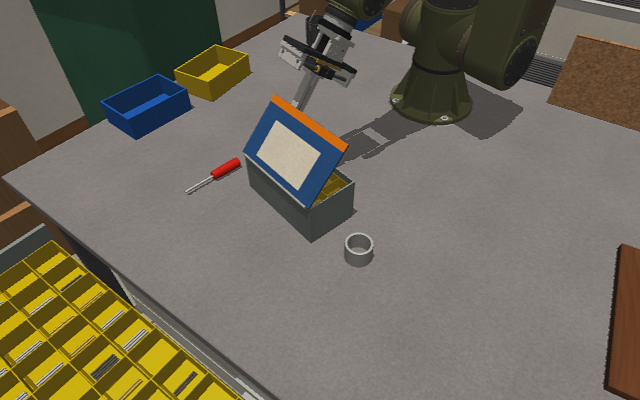

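Caught: the lid rests still at 0.816 rad on the finger. Now I'll work out the lowering arc.

```bash
python3 -c "
import numpy as np
for a,b in((.816,.616),(.616,.416),(.416,.236),(.236,.096),(.096,-.02)):
    t=np.linspace(a,b,11)[1:]; e=-150*(np.cos(t)-np.cos(a)); z=150*(np.sin(t)-np.sin(a))
    print([[round(float(v),4) for v in r]+[0,0,0,1] for r in np.c_[e*.9714,-e*.2374,z]/500])"
```

```text
[[-0.0042, 0.001, -0.0042, 0, 0, 0, 1], [-0.0083, 0.002, -0.0084, 0, 0, 0, 1], [-0.0124, 0.003, -0.0127, 0, 0, 0, 1], [-0.0163, 0.004, -0.0171, 0, 0, 0, 1], [-0.0202, 0.0049, -0.0216, 0, 0, 0, 1], [-0.024, 0.0059, -0.0262, 0, 0, 0, 1], [-0.0277, 0.0068, -0.0308, 0, 0, 0, 1], [-0.0313, 0.0076, -0.0355, 0, 0, 0, 1], [-0.0348, 0.0085, -0.0403, 0, 0, 0, 1], [-0.0382, 0.0093, -0.0452, 0, 0, 0, 1]]
[[-0.0033, 0.0008, -0.0049, 0, 0, 0, 1], [-0.0065, 0.0016, -0.0099, 0, 0, 0, 1], [-0.0097, 0.0024, -0.015, 0, 0, 0, 1], [-0.0127, 0.0031, -0.0201, 0, 0, 0, 1], [-0.0156, 0.0038, -0.0253, 0, 0, 0, 1], [-0.0184, 0.0045, -0.0306, 0, 0, 0, 1], [-0.0212, 0.0052, -0.0359, 0, 0, 0, 1], [-0.0238, 0.0058, -0.0412, 0, 0, 0, 1], [-0.0263, 0.0064, -0.0466, 0, 0, 0, 1], [-0.0287, 0.007, -0.0521, 0, 0, 0, 1]]
[[-0.0021, 0.0005, -0.005, 0, 0, 0, 1], [-0.0041, 0.001, -0.01, 0, 0, 0, 1], [-0.006, 0.0015, -0.015, 0, 0, 0, 1], [-0.0078, 0.0019, -0.0201, 0, 0, 0, 1], [-0.0095, 0.0023, -0.0252, 0, 0, 0, 1], [-0.0111, 0.0027, -0.0303, 0, 0, 0, 1], [-0.0127, 0.0031, -0.0354, 0, 0, 0, 1], [-0.0141, 0.0035, -0.0406, 0, 
[... 188 characters left out ...]
 -0.0123, 0, 0, 0, 1], [-0.0034, 0.0008, -0.0164, 0, 0, 0, 1], [-0.0041, 0.001, -0.0206, 0, 0, 0, 1], [-0.0047, 0.0012, -0.0247, 0, 0, 0, 1], [-0.0053, 0.0013, -0.0289, 0, 0, 0, 1], [-0.0058, 0.0014, -0.033, 0, 0, 0, 1], [-0.0063, 0.0015, -0.0372, 0, 0, 0, 1], [-0.0067, 0.0016, -0.0414, 0, 0, 0, 1]]
[[-0.0003, 0.0001, -0.0035, 0, 0, 0, 1], [-0.0006, 0.0001, -0.0069, 0, 0, 0, 1], [-0.0008, 0.0002, -0.0104, 0, 0, 0, 1], [-0.001, 0.0002, -0.0139, 0, 0, 0, 1], [-0.0011, 0.0003, -0.0174, 0, 0, 0, 1], [-0.0012, 0.0003, -0.0208, 0, 0, 0, 1], [-0.0013, 0.0003, -0.0243, 0, 0, 0, 1], [-0.0013, 0.0003, -0.0278, 0, 0, 0, 1], [-0.0013, 0.0003, -0.0313, 0, 0, 0, 1], [-0.0013, 0.0003, -0.0348, 0, 0, 0, 1]]
```

>>> {"api": "servo_tool", "payload": {"motion": [[[-0.004, 0.001, -0.004, 0, 0, 0, 1], [-0.008, 0.002, -0.0085, 0, 0, 0, 1], [-0.0125, 0.003, -0.0125, 0, 0, 0, 1], [-0.0165, 0.004, -0.017, 0, 0, 0, 1], [-0.02, 0.005, -0.0215, 0, 0, 0, 1], [-0.024, 0.006, -0.026, 0, 0, 0, 1], [-0.0275, 0.007, -0.031, 0, 0, 0, 1], [-0.0315, 0.0075, -0.0355, 0, 0, 0, 1], [-0.035, 0.0085, -0.0405, 0, 0, 0, 1], [-0.038, 0.0095, -0.045, 0, 0, 0, 1]]]}}

```text
clock: 10.1
eef_pos: [499.2, -109.4, 175.8]
eef_rot: [2.536, 0.026, 1.297]
wrist_force: [-1.0, -0.1, -0.5]
finger_gap: 0.2
finger_force: 0.4
```

```bash
python3 st.py;python3 ang.py
```

```text
ex 510.9 ey 12.3 z 175.8 [ 499.2 -109.4  175.8] [2.536 0.026 1.297] [-0.28 -0.05  2.11 -0.04  0.48  0.02] 10.1 [-1.  -0.1 -0.5]
theta(outer face) 0.614 1078 maxr 149 10.15
```

Tracking well: the lid follows the finger at 0.614 rad.

>>> {"api": "servo_tool", "payload": {"motion": [[[-0.0035, 0.001, -0.005, 0, 0, 0, 1], [-0.0065, 0.0015, -0.01, 0, 0, 0, 1], [-0.0095, 0.0025, -0.015, 0, 0, 0, 1], [-0.0125, 0.003, -0.02, 0, 0, 0, 1], [-0.0155, 0.004, -0.0255, 0, 0, 0, 1], [-0.0185, 0.0045, -0.0305, 0, 0, 0, 1], [-0.021, 0.005, -0.036, 0, 0, 0, 1], [-0.024, 0.006, -0.041, 0, 0, 0, 1], [-0.0265, 0.0065, -0.0465, 0, 0, 0, 1], [-0.0285, 0.007, -0.052, 0, 0, 0, 1]]]}}

```text
clock: 11.15
eef_pos: [485.0, -105.9, 149.8]
eef_rot: [2.536, 0.026, 1.297]
wrist_force: [-2.2, 0.1, -0.1]
finger_gap: 0.7
finger_force: 0.8
```

```bash
python3 st.py;python3 ang.py
```

```text
ex 496.3 ey 12.3 z 149.8 [ 485.  -105.9  149.8] [2.536 0.026 1.297] [-0.28 -0.04  2.17 -0.05  0.4   0.02] 11.15 [-2.2  0.1 -0.1]
theta(outer face) 0.412 1007 maxr 150 11.2
```

>>> {"api": "servo_tool", "payload": {"motion": [[[-0.002, 0.0005, -0.005, 0, 0, 0, 1], [-0.004, 0.001, -0.01, 0, 0, 0, 1], [-0.006, 0.0015, -0.015, 0, 0, 0, 1], [-0.008, 0.002, -0.02, 0, 0, 0, 1], [-0.0095, 0.0025, -0.025, 0, 0, 0, 1], [-0.011, 0.0025, -0.0305, 0, 0, 0, 1], [-0.0125, 0.003, -0.0355, 0, 0, 0, 1], [-0.014, 0.0035, -0.0405, 0, 0, 0, 1], [-0.0155, 0.004, -0.046, 0, 0, 0, 1], [-0.017, 0.004, -0.051, 0, 0, 0, 1]]]}}

```text
clock: 12.2
eef_pos: [476.7, -103.9, 124.4]
eef_rot: [2.536, 0.026, 1.297]
wrist_force: [-0.5, 0.3, -0.3]
finger_gap: 0.5
finger_force: 0.5
```

```bash
python3 st.py;python3 ang.py
```

```text
ex 487.7 ey 12.2 z 124.4 [ 476.7 -103.9  124.4] [2.536 0.026 1.297] [-0.28 -0.01  2.21 -0.06  0.33  0.03] 12.2 [-0.5  0.3 -0.3]
theta(outer face) 0.232 909 maxr 149 12.25
```

>>> {"api": "servo_tool", "payload": {"motion": [[[-0.001, 0, -0.004, 0, 0, 0, 1], [-0.002, 0.0005, -0.008, 0, 0, 0, 1], [-0.0025, 0.0005, -0.0125, 0, 0, 0, 1], [-0.0035, 0.001, -0.0165, 0, 0, 0, 1], [-0.004, 0.001, -0.0205, 0, 0, 0, 1], [-0.0045, 0.001, -0.0245, 0, 0, 0, 1], [-0.0055, 0.0015, -0.029, 0, 0, 0, 1], [-0.006, 0.0015, -0.033, 0, 0, 0, 1], [-0.0065, 0.0015, -0.037, 0, 0, 0, 1], [-0.0065, 0.0015, -0.0415, 0, 0, 0, 1]]]}}

```text
clock: 13.25
eef_pos: [473.4, -103.1, 103.6]
eef_rot: [2.536, 0.026, 1.297]
wrist_force: [-2.7, 1.3, -1.2]
finger_gap: 0.3
finger_force: 1.1
```

```bash
python3 st.py;python3 ang.py
```

```text
ex 484.3 ey 12.2 z 103.6 [ 473.4 -103.1  103.6] [2.536 0.026 1.297] [-0.28  0.03  2.24 -0.07  0.27  0.04] 13.25 [-2.7  1.3 -1.2]
theta(outer face) 0.091 822 maxr 150 13.3
```

>>> {"api": "servo_tool", "payload": {"motion": [[[-0.0005, 0, -0.0035, 0, 0, 0, 1], [-0.0005, 0, -0.007, 0, 0, 0, 1], [-0.001, 0, -0.0105, 0, 0, 0, 1], [-0.001, 0, -0.014, 0, 0, 0, 1], [-0.001, 0, -0.0175, 0, 0, 0, 1], [-0.001, 0.0005, -0.021, 0, 0, 0, 1], [-0.0015, 0.0005, -0.0245, 0, 0, 0, 1], [-0.0015, 0.0005, -0.028, 0, 0, 0, 1], [-0.0015, 0.0005, -0.0315, 0, 0, 0, 1], [-0.0015, 0.0005, -0.035, 0, 0, 0, 1]]]}}

```text
clock: 14.3
eef_pos: [473.0, -103.0, 86.5]
eef_rot: [2.535, 0.026, 1.297]
wrist_force: [-0.2, -0.2, 0.5]
finger_gap: 0.6
finger_force: 0.0
```

```bash
python3 st.py;python3 ang.py
```

```text
ex 484.0 ey 12.2 z 86.5 [ 473.  -103.    86.5] [2.535 0.026 1.297] [-0.28  0.07  2.25 -0.08  0.21  0.06] 14.3 [-0.2 -0.2  0.5]
theta(outer face) -0.003 763 maxr 150 14.35
```

The lid is shut and the finger unloaded. I'll back off straight away from the lip, then rise.

>>> {"api": "servo_tool", "payload": {"motion": [[[-0.01, 0.0025, -0.006, 0, 0, 0, 1], [-0.03, 0.007, -0.006, 0, 0, 0, 1], [-0.06, 0.015, -0.006, 0, 0, 0, 1], [-0.12, 0.03, -0.006, 0, 0, 0, 1], [-0.2, 0.05, 0.06, 0, 0, 0, 1], [-0.2, 0.05, 0.15, 0, 0, 0, 1], [-0.2, 0.05, 0.2, 0, 0, 0, 1], [-0.2, 0.05, 0.2, 0, 0, 0, 1], [-0.2, 0.05, 0.2, 0, 0, 0, 1]]]}}

```text
clock: 15.25
eef_pos: [372.3, -77.8, 186.1]
eef_rot: [2.535, 0.026, 1.297]
wrist_force: [-0.6, -0.3, -0.3]
finger_gap: 0.7
finger_force: 0.0
```

```bash
python3 st.py;python3 ang.py; python3 -c "
from h import *
grab('scene')
T=cloud(grab('top'))
for nm,(r0,r1,c0,c1) in dict(coil=(185,218,260,295),jar=(262,292,414,448),drv=(165,232,428,448)).items():
    q=T[r0:r1,c0:c1].reshape(-1,3);q=q[(q[:,2]>8)];q=q[q[:,2]<90];print(nm,q.min(0),q.max(0),len(q))
"; ls -t pics|head -2
```

```text
ex 380.1 ey 12.8 z 186.1 [372.3 -77.8 186.1] [2.535 0.026 1.297] [-0.3  -0.44  2.37 -0.01  0.6  -0.02] 15.25 [-0.6 -0.3 -0.3]
theta(outer face) -0.002 765 maxr 150 15.3
coil [599.57014403 105.11197168  10.12586569] [656.56838272 162.26350123  50.45305063] 213
jar [ 416.42788455 -277.78415812    8.10488922] [ 465.43385805 -231.57029596   74.87652989] 425
drv [ 560.56198834 -304.91398657    9.30837456] [ 716.57339645 -265.22067864   29.88877624] 376
top_1540.png
scene_1535.png
```

The lid is shut, and the coil, jar and screwdriver haven't moved. I'm handing in.

```bash
python3 -c "
from cell import manip
print(manip.sign_off())"
```

```text
the job is handed in; nothing more can be done
None
```

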